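# Function check of a squeeze-grip gate latch and its deadlock

### The arm

A 7-joint arm with a two-finger parallel gripper is mounted at the origin on a cart in front of the work surface, level with it; the furniture and walls round the work are solid. World frame = base frame: x ahead of the robot, y to its left, z up, the work surface at z = 0. Lengths are in m, angles in rad, forces in N, time in s.
With the tool pointing down it reaches from about 0.35 to 0.775 m from the base axis. Payload 3.1 kg.
Tool frame: the origin (TCP) lies between the finger pads; the fingertips stand ahead of it and the grasp point (between the pads) lies 11 mm behind it (robot.nose_length is the x of the fingertips in the tool frame, in m); x points along the fingers, y is the direction in which the jaws open and shut, and the axes are right-handed (so a half turn about x gives the same grasp; the last joint's range is limited). The gripper opens to 85 mm and grips with 20 to 120 N. Pads are 22 mm wide; open, the fingers measure 114 mm over their backs; the gripper's body (76 mm by 85 mm) begins 54 mm behind the grasp point. The pads swing forward as they close: fully open they stand 13 mm farther back than shut.
Start: joints at [-1.145, 0.311, 0.014, 1.512, -0.004, 1.319, -0.027], TCP at [0.248, 0.491, 0.239] pointing down, gripper open.
Joint ranges: [-2.7, 2.7], [-0.3, 1.91], [-1.27, 1.3], [0.12, 2.57], [-1.44, 4.58], [0.2, 2.03], [-3.05, 3.05]. Speed limits (rad/s): [2.79, 2.79, 3.14, 3.14, 3.14, 3.14, 3.14].

### API

Orientations are given as a rotation vector (axis times angle).
In Python, from plant import monitor, get_image, calibration, robot gives the robot as it stands.
- The arm moves only by the tool apply_moves, never from a script. Its argument "moves" is a list of rows, each an object with "dp": the shift along the tool's x, y, z in units of 30 mm (1.0 is 30 mm), a list of three; "roll": the turn about the tool's x in units of 8 degrees (1.0 is 8 degrees). In form: [{"dp": [x, y, z], "roll": roll}, ...]. A call has 1 to 5 rows; each row is the pose to reach, as a shift and turn from the pose commanded when the call began, along the tool's axes at that moment; what a row does not reach only later rows make up. A row lasts 1/8 s, in which the tool goes at most 62.5 mm and 10.7 degrees, less where a joint would pass 70% of its speed; a pose out of reach is approached as far as the arm can. A call with a gripper value outside its range is refused whole. "fingers" is the gripper's target within -1 to 1 (shut at 1, half-way at 0, fully open at -1), set as the call begins (left out, the last holds). The fingers move at their own pace and stop on an object; "force" is the grip in N (left out, the last holds). Time passes only in rows, so rows that repeat a pose let the fingers close. It gives the time, the measured TCP pose, the force and the opening at its end, in the units of the state.
- monitor.sense(): the state, without advancing time (a new reading comes with each control period).
- get_image(name): name is "scene" or "top"; returns (picture, depth): 420x560x3 uint8, red, green, blue; 420x560 float32, m along the optical axis (not along the pixel's ray), 0 where there is no reading.
- calibration(name): a dict with "intrinsics" (3x3 intrinsics, pixels), "distortion" ([k1, k2, p1, p2, k3] as OpenCV has them; the pictures are not rectified), "origin" and "attitude" of the camera in the world. Camera axes: x right, y down, z forward; pixel columns grow to the right and rows downward; lengths in m; the calibration is good to about 2 mm. A picture is of the moment at which its call begins. calibration takes no time and is no camera call.
- robot.close_job(): hands the job in, once; it reports no verdict.
The state is a dict: "clock": time; "joints": joint angles; "dq": joint speeds; "tau": joint torques, N m; "tool_pos": TCP position; "orientation": TCP orientation; "contact_force": force on the tool from outside, world axes, zero at the start; "moment": the same for the moment, N m; "gripper_width": finger opening in m.
Only numpy, scipy, OpenCV 4.12 (cv2) and the standard library are available. Lean on these libraries where they do the work, as an engineer would, in place of code of your own. Each camera call takes 0.05 s, during which the arm holds its last target. There are 200 camera calls.

### The job

Check the gate latch on the board: with the outside of the closed fingers press the squeeze lever gently in until it comes up firm against its stop screw, short of the bar, keep it there for about a second and let it spring right out again. Then push the red deadlock slide fully home, press the lever once more to feel that it is now blocked, and leave the lever out with the deadlock on. Nothing is gripped: touch the lever only on its outer side, keep off the rubber-sleeved bar, and leave the tools and parts lying about alone.

Things in the scene. Friction and masses are not known exactly. Their poses are not given: they have to be found in the camera images.
- latch_board: wooden gate board 153 x 310 x 20 mm, screwed to the bench, carrying a gate latch with its case cover off. Origin on the bench top. Its frame: +y along the bar from case to foot, +x the way the lever is pressed (lever to bar), z up; turned up to 0.25 rad about z. In it (mm): board x -95 to 58, y -145 to 165; open grey case x -65 to 55, y -115 to -20, walls up to z 46.
- grip_bar: fixed bar (frame equals that of latch_board): black rubber sleeve of 26 mm diameter, axis along y at x = 30, z = 57 mm, y 0 to 112; bends down to a foot at y = 138. Not to be touched.
- lever_angle (a joint): angle of the aluminium lever about its upright pivot: 0 = out, grows as it is pressed towards the bar. Return spring: 3 N at lever_press when out, 5 N at the stop. The stop screw ends the stroke somewhere between 0.22 and 0.33 rad (lever_press has moved 23 to 34 mm, the blade is still about 20 mm short of the bar). With the deadlock on the lever is blocked after about 0.04 rad (4 to 5 mm).
- lever_press (a point): where to press: on the lever blade's outer side (away from the bar), 105 mm along from the pivot, at mid-height, 57 mm above the bench. Blade 14 mm high (z 50 to 64), 10 mm thick, straight for 40 mm towards the pivot and 25 mm towards the ball end. Free below down to the board (z 20 mm); on the outer side 50 mm of bare board, then bench. Moves and turns with the lever.
- lever_hinge (a point): pivot axis of the lever (vertical), at the height of the blade's middle
- squeeze_lever: the aluminium squeeze lever; origin on its pivot axis at mid-height. Blade along its +y; its outer side (-x) is pressed, its inner side (+x, towards the bar) is not to be touched. A short tail runs 60 mm along -y over the open case, where it draws the bolt and meets the stop screw or the deadlock.
- stop_screw: steel stop screw of 6 mm diameter on the outer side of the tail; origin at its tip; tightly set
- bolt_draw (a joint): withdrawal of the round brass latch bolt (m): 0 = thrown, 12 mm out of the board's far edge; 0.05 m per rad of the lever
- deadlock_travel (a joint): travel of the deadlock slide (m): 0 to 0.003 at the start (off), 0.020 = fully home against its end (on). Slides along +y of latch_board; about 2 N of friction, stays where it is left. Pushed home, it stands behind the lever's tail.
- deadlock_thumb (a point): middle of the face to push on the red thumb-piece of the deadlock slide: the face that looks along -y of latch_board, away from the bar; its height is z = 80 mm. The thumb-piece is 18 mm wide (x), 10 mm thick, z 64 to 92 mm. The slide and its guides lie below z = 64 mm; nothing stands higher on the -y side of the thumb-piece.
- deadlock: deadlock slide: red thumb-piece on a steel block of 20 x 40 x 13 mm; origin at the middle of its end that goes behind the tail
- hex_key: loose hex key 28 x 75 x 5 mm lying flat on the board's end by the bar's foot; leave alone; origin under its middle
- oil_bottle: loose oil bottle, 37 mm across and 122 mm high, white with a red tip, on the bench left of the board; leave alone; origin under its middle
- padlock: loose brass padlock 68 x 42 x 17 mm lying off the case end of the board; leave alone; origin under its middle
- cylinder: loose brass lock cylinder 35 x 35 x 30 mm, left of the board; leave alone; origin under its middle
- pliers: loose blue pliers 176 x 44 x 11 mm, left of the bench; leave alone; origin under their middle
- small_screwdriver: loose green screwdriver 16 x 130 x 16 mm, right of the board; leave alone; origin under its middle

How it is judged:
By the outcome, as a careful person would: the job done as asked, in the order asked, and still so for the second after the job is handed in, with the robot touching nothing.
It also fails if it takes over 61 s, if anything falls off the work surface, if the arm or the gripper's body presses on something with over 40 N, if the wrist force passes 120 N, or if a joint passes its speed limit or range.

## Working session

There is one attempt and no reset: what is moved stays moved. The work goes in short steps, Python scripts to look and compute and a tool call to move; the robot and the scene stay as the last step left them, time stands still between calls to the robot, and variables do not carry over. Pictures are saved under pics/ and viewed, about 8 in all and at most 12, crops included, and the job is handed in when it is done.

Besides the shell and the picture viewer there is one more tool, called after "Emit:" as name([rows], argument=value, ...), one row to a line, values as JSON. apply_moves: Moves the arm, as the interface text tells. Its arguments: {"type":"object","properties":{"moves":{"type":"array","items":{"type":"object","properties":{"dp":{"type":"array","items":{"type":"number"}},"roll":{"type":"number"}}}},"fingers":{"type":"number"},"force":{"type":"number"}},"required":["moves"]}

```bash
mkdir -p pics; ls; cat > h.py <<'E'
import numpy as np, cv2
from plant import monitor, get_image, calibration, robot
from scipy.spatial.transform import Rotation as R
def cam(n):
    c=calibration(n); a=np.array(c["attitude"],float)
    Rm=a if a.shape==(3,3) else (R.from_rotvec(a).as_matrix() if a.size==3 else R.from_quat(a).as_matrix())
    return np.array(c["intrinsics"],float),np.array(c["distortion"],float),np.array(c["origin"],float),Rm
def onplane(n,uv,z):
    K,D,o,Rm=cam(n); p=cv2.undistortPoints(np.array(uv,float).reshape(-1,1,2),K,D).reshape(-1,2)
    d=np.c_[p,np.ones(len(p))]@Rm.T
    return o+d*((z-o[2])/d[:,2])[:,None]
def proj(n,P):
    K,D,o,Rm=cam(n); r=cv2.Rodrigues(Rm.T)[0]
    return cv2.projectPoints(np.array(P,float).reshape(-1,1,3),r,-Rm.T@o,K,D)[0].reshape(-1,2)
def cloud(n,dep):
    K,D,o,Rm=cam(n); h,w=dep.shape; u,v=np.meshgrid(np.arange(w),np.arange(h))
    p=cv2.undistortPoints(np.stack([u,v],-1).reshape(-1,1,2).astype(float),K,D).reshape(-1,2)
    return ((np.c_[p,np.ones(len(p))]*dep.reshape(-1,1))@Rm.T+o).reshape(h,w,3)
def snap(n,name):
    im,d=get_image(n); cv2.imwrite(f"pics/{name}.png",im[:,:,::-1]); np.save(f"pics/{name}.npy",d); return im,d
E
python3 - <<'E'
from h import *
for n in("top","scene"):
    print(n,calibration(n)); snap(n,n+"0")
print(monitor.sense(), robot.nose_length)
E
```

```text
pics
top {'intrinsics': array([[386.65545645,   0.        , 278.36100011],
       [  0.        , 386.65545645, 204.79706455],
       [  0.        ,   0.        ,   1.        ]]), 'distortion': array([-0.09073374,  0.        ,  0.        ,  0.        ,  0.        ]), 'origin': array([ 0.3476056 , -0.11633563,  1.04354098]), 'attitude': array([-2.15888117,  2.18748293, -0.11088677])}
scene {'intrinsics': array([[503.41953927,   0.        , 281.9788566 ],
       [  0.        , 503.41953927, 212.69251507],
       [  0.        ,   0.        ,   1.        ]]), 'distortion': array([0.04526867, 0.        , 0.        , 0.        , 0.        ]), 'origin': array([-0.04789823, -0.92599059,  0.82643148]), 'attitude': array([-2.17457455,  0.63589578, -0.29410534])}
{'clock': 0.1, 'joints': array([-1.14470957,  0.31168239,  0.01400655,  1.51290243, -0.00441006,
        1.31921134, -0.02718728]), 'dq': array([ 0.00053944, -0.00109508, -0.00280182, -0.00371214, -0.00114872,
       -0.00045884, -0.00066008]), 'tau': array([ 5.58120264e-04, -3.80852044e+01,  1.46317575e-01, -2.31239086e+01,
        1.22393965e-02,  8.16356420e-03,  1.58500438e-05]), 'tool_pos': array([0.24770205, 0.49034318, 0.23830727]), 'orientation': array([ 0.36506791,  1.53992822, -0.36844163]), 'contact_force': array([ 1.01571816, -0.67979671,  0.06411575]), 'moment': array([-0.0306969 , -0.06648545,  0.00923204]), 'gripper_width': 0.0852392887074712} 0.008
```

```bash
python3 -c "
import cv2
cv2.imwrite('pics/t.png',cv2.imread('pics/top0.png'))"
```

```text
(no output)
```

View pics/top0.png

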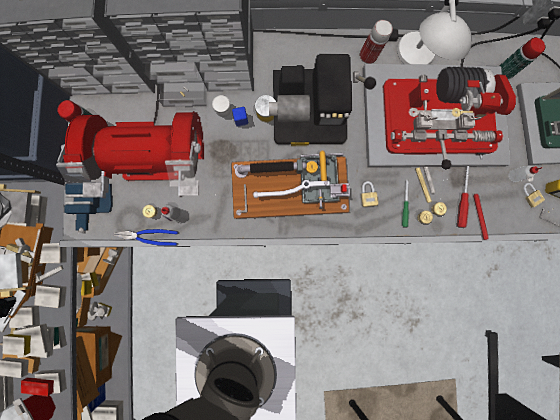

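View pics/scene0.png

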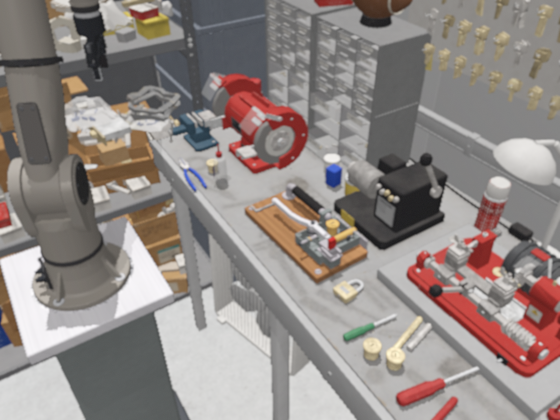

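```bash
python3 - <<'E'
from h import *
im=cv2.imread("pics/top0.png"); d=np.load("pics/top0.npy")
hsv=cv2.cvtColor(im,cv2.COLOR_BGR2HSV)
m=cv2.inRange(hsv,(5,90,60),(18,255,230)); m[:, :222]=0;m[:,360:]=0;m[:148]=0;m[225:]=0
ys,xs=np.where(m); P=onplane("top",np.c_[xs,ys],0.02)[:,:2]
r=cv2.minAreaRect(P.astype(np.float32)*1000); print(r, cv2.boxPoints(r))
C=cloud("top",d)
# red thumb
m2=(cv2.inRange(hsv,(0,140,80),(6,255,255))|cv2.inRange(hsv,(172,140,80),(180,255,255)))
m2[:, :325]=0;m2[:,360:]=0;m2[:165]=0;m2[210:]=0
ys,xs=np.where(m2);print(len(xs),xs.min(),xs.max(),ys.min(),ys.max());q=C[ys,xs];print(q[::6].round(3))
a=cv2.resize(im[145:230,220:365],None,fx=5.5,fy=5.5,interpolation=cv2.INTER_CUBIC);cv2.imwrite("pics/c1.png",a)
E
```

```text
((505.6615905761719, -151.95864868164062), (171.69754028320312, 309.212890625), 2.4875175952911377) [[ 413.18353     -1.2238796]
 [ 426.60388   -310.1454   ]
 [ 598.13965   -302.69342  ]
 [ 584.7193       6.2280884]]
36 341 346 184 191
[[ 0.491 -0.283  0.089]
 [ 0.487 -0.281  0.086]
 [ 0.483 -0.285  0.093]
 [ 0.481 -0.29   0.093]
 [ 0.478 -0.29   0.092]
 [ 0.476 -0.29   0.091]]
```

View pics/c1.png

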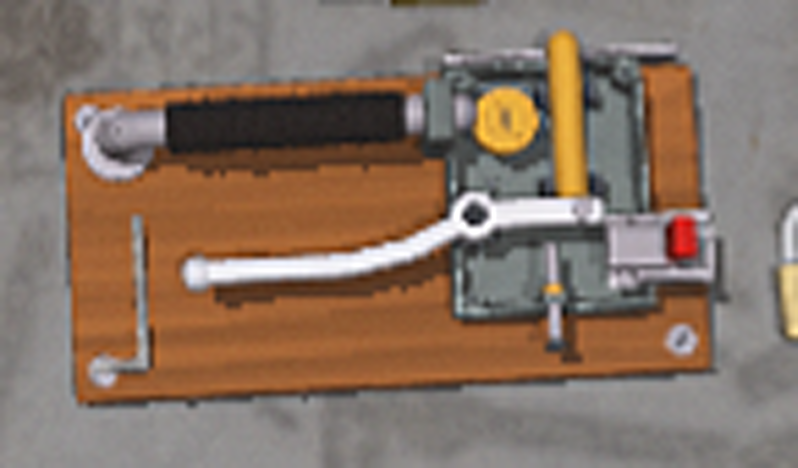

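```bash
python3 - <<'E'
from h import *
f=lambda *p:np.array(p,float)/5.5+[220,145]
c=onplane("top",[f(80,402),f(712,370),f(66,95),f(692,65)],.02);print(c.round(4))
print("pivot,ball",onplane("top",[f(474,213),f(195,272),f(350,265),f(250,270),f(250,282)],.064).round(4))
print("thumb",onplane("top",[f(668,237),f(698,237),f(683,218),f(683,258)],.092).round(4))
Rm=R.from_rotvec(monitor.sense()["orientation"]).as_matrix();print(Rm.round(3))
d=np.load("pics/top0.npy");C=cloud("top",d)
for (x,y) in [(474,213),(250,270),(300,268),(220,271),(683,238),(300,120)]:
    u,v=np.round(f(x,y)).astype(int);print((x,y),C[v,u].round(3))
im=cv2.imread("pics/scene0.png")
cv2.imwrite("pics/c2.png",cv2.resize(im[170:290,235:375],None,fx=5.5,fy=5,interpolation=cv2.INTER_CUBIC))
E
```

```text
[[ 0.4141 -0.0046  0.02  ]
 [ 0.4255 -0.3105  0.02  ]
 [ 0.5647  0.0021  0.02  ]
 [ 0.5761 -0.3055  0.02  ]]
pivot,ball [[ 0.497  -0.1931  0.064 ]
 [ 0.471  -0.063   0.064 ]
 [ 0.4733 -0.1349  0.064 ]
 [ 0.4716 -0.0885  0.064 ]
 [ 0.466  -0.0884  0.064 ]]
thumb [[ 0.4807 -0.2787  0.092 ]
 [ 0.4805 -0.2923  0.092 ]
 [ 0.4893 -0.2858  0.092 ]
 [ 0.471  -0.2852  0.092 ]]
[[-0.001  0.451  0.893]
 [-0.002  0.893 -0.451]
 [-1.    -0.002  0.   ]]
(474, 213) [ 0.495 -0.192  0.071]
(250, 270) [ 0.472 -0.087  0.062]
(300, 268) [ 0.472 -0.113  0.064]
(220, 271) [ 0.472 -0.075  0.064]
(683, 238) [ 0.481 -0.285  0.09 ]
(300, 120) [ 0.541 -0.114  0.065]
```

View pics/c2.png

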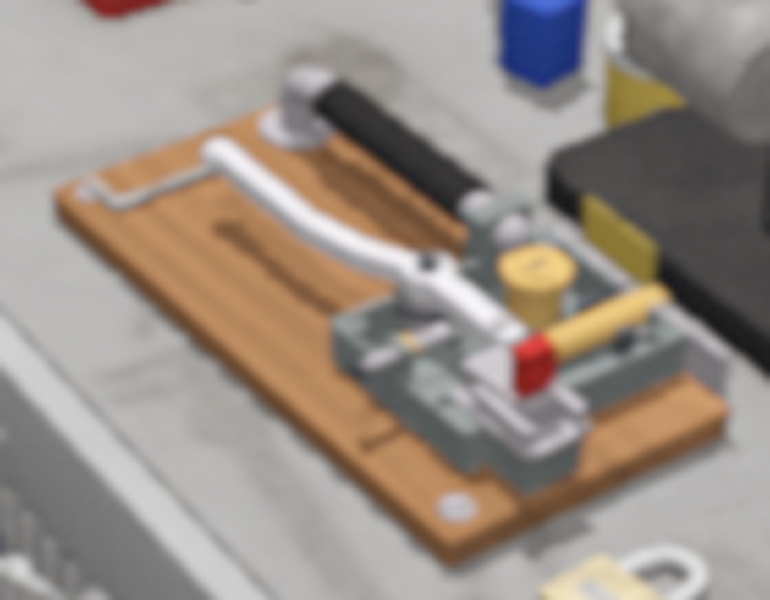

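Emit:
apply_moves([
  {"dp": [0, -1.3, 1.27], "roll": 0},
  {"dp": [0, -2.6, 2.54], "roll": 0},
  {"dp": [0, -4.0, 3.9], "roll": 0},
  {"dp": [0, -5.4, 5.26], "roll": 0},
  {"dp": [0, -6.8, 6.62], "roll": 0},
], fingers=1, force=40)

```text
clock: 0.72
tool_pos: [0.3334, 0.2172, 0.239]
orientation: [0.367, 1.54, -0.367]
contact_force: [0.6, 0.2, -0.0]
gripper_width: 0.0001
```

Emit:
apply_moves([
  {"dp": [0, -1.4, 1.36], "roll": 0},
  {"dp": [0, -2.8, 2.72], "roll": 0},
  {"dp": [0, -4.2, 4.08], "roll": 0},
  {"dp": [0, -5.6, 5.45], "roll": 0},
  {"dp": [0, -7.0, 6.8], "roll": 0},
])

```text
clock: 1.35
tool_pos: [0.4207, -0.0617, 0.2392]
orientation: [0.367, 1.539, -0.366]
contact_force: [0.6, 0.9, -0.6]
gripper_width: -0.0001
```

Emit:
apply_moves([
  {"dp": [0, -0.7, 0.7], "roll": -1.2},
  {"dp": [0, -0.7, 0.7], "roll": -2.4},
  {"dp": [0, -0.7, 0.7], "roll": -3.6},
  {"dp": [0, -0.7, 0.7], "roll": -3.6},
])

```text
clock: 1.85
tool_pos: [0.4296, -0.0884, 0.2389]
orientation: [-0.026, 1.572, 0.026]
contact_force: [0.3, 1.1, 0.3]
gripper_width: 0.0005
```

Emit:
apply_moves([
  {"dp": [1.2, 0, 0]},
  {"dp": [2.5, 0, 0]},
  {"dp": [3.7, 0, 0]},
  {"dp": [4.2, 0, 0]},
  {"dp": [4.2, 0, 0]},
])

```text
invalid input
```

```bash
python3 - <<'E'
from h import *
s=monitor.sense();print(s["tool_pos"],R.from_rotvec(s["orientation"]).as_matrix().round(3))
im,d=snap("scene","scene1");a=im[120:290,225:395,::-1];cv2.imwrite("pics/c3.png",cv2.resize(a,None,fx=3.5,fy=3.5,interpolation=cv2.INTER_CUBIC))
# predicted pixels: TCP, lever press outer
print(proj("scene",[s["tool_pos"],[.466,-.088,.057]]))
im,d=snap("top","top1");a=im[130:235,215:370,::-1];cv2.imwrite("pics/c4.png",cv2.resize(a,None,fx=5,fy=5,interpolation=cv2.INTER_CUBIC))
E
```

```text
[ 0.42957896 -0.08835474  0.23890549] [[-0.001 -0.033  0.999]
 [ 0.     0.999  0.033]
 [-1.     0.    -0.001]]
[[263.4901864  146.75792275]
 [278.30674662 205.68846435]]
```

View pics/c3.png

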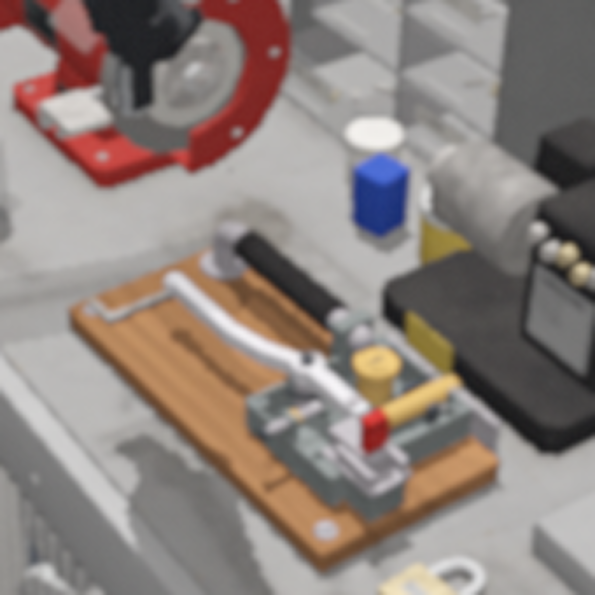

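The move was refused because it had no roll. The picture shows the gripper still high, with its fingertip near crop (137,105), and the latch untouched. I'll repeat the descent with roll included.

Emit:
apply_moves([
  {"dp": [1.2, 0, 0], "roll": 0},
  {"dp": [2.5, 0, 0], "roll": 0},
  {"dp": [3.7, 0, 0], "roll": 0},
  {"dp": [5.2, 0, 0], "roll": 0},
  {"dp": [5.2, 0, 0], "roll": 0},
])

```text
clock: 2.58
tool_pos: [0.4266, -0.0876, 0.0808]
orientation: [-0.026, 1.579, 0.027]
contact_force: [0.1, -0.4, 1.0]
gripper_width: -0.0
```

```bash
python3 - <<'E'
from h import *
s=monitor.sense();print(s["tool_pos"],s["contact_force"])
im,d=snap("scene","scene2");a=im[120:260,225:365,::-1];cv2.imwrite("pics/c5.png",cv2.resize(a,None,fx=4,fy=4,interpolation=cv2.INTER_CUBIC))
t=s["tool_pos"];print(proj("scene",[t,t-[0,0,.008],[.466,-.088,.057]])-[225,120])
E
```

```text
[ 0.42660783 -0.08762033  0.08079101] [ 0.09074973 -0.37578622  1.03811006]
[[39.29660331 83.32182119]
 [39.39446771 85.92642421]
 [53.30674662 85.68846435]]
```

View pics/c5.png

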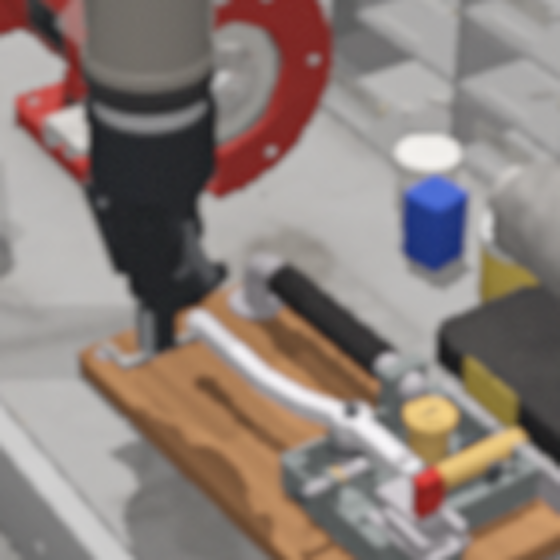

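The fingertip appears at crop (157,344), matching the prediction, and stands clear on the outer side of the blade, whose press point is near (213,340). I'll descend and approach.

Emit:
apply_moves([
  {"dp": [0.6, 0, 0], "roll": 0},
  {"dp": [1.15, 0, 0], "roll": 0},
  {"dp": [1.15, 0, 0.3], "roll": 0},
  {"dp": [1.15, 0, 0.6], "roll": 0},
  {"dp": [1.15, 0, 0.6], "roll": 0},
])

```text
clock: 3.25
tool_pos: [0.4504, -0.0878, 0.0502]
orientation: [-0.028, 1.567, 0.027]
contact_force: [-0.3, 0.4, -0.4]
gripper_width: 0.0003
```

```bash
python3 - <<'E'
from h import *
s=monitor.sense();print(s["tool_pos"],s["contact_force"],s["orientation"],s["dq"].round(3))
E
```

```text
[ 0.45042692 -0.08783361  0.05019152] [-0.29893029  0.37751789 -0.43764948] [-0.02847251  1.56689697  0.02741049] [ 0.003 -0.004  0.005  0.037  0.006  0.006  0.002]
```

Emit:
apply_moves([
  {"dp": [0.1, 0, 0.1], "roll": 0},
  {"dp": [0.1, 0, 0.2], "roll": 0},
  {"dp": [0.1, 0, 0.3], "roll": 0},
  {"dp": [0.1, 0, 0.4], "roll": 0},
  {"dp": [0.1, 0, 0.4], "roll": 0},
])

```text
clock: 3.88
tool_pos: [0.4587, -0.087, 0.0454]
orientation: [-0.027, 1.573, 0.028]
contact_force: [-3.7, -0.0, 1.9]
gripper_width: 0.0
```

Emit:
apply_moves([
  {"dp": [0, 0, 0.1], "roll": 0},
  {"dp": [0, 0, 0.2], "roll": 0},
  {"dp": [0, 0, 0.3], "roll": 0},
  {"dp": [0, 0, 0.4], "roll": 0},
  {"dp": [0, 0, 0.4], "roll": 0},
])

```text
clock: 4.5
tool_pos: [0.4709, -0.0849, 0.0452]
orientation: [-0.026, 1.574, 0.031]
contact_force: [-4.3, 3.7, 2.0]
gripper_width: -0.0001
```

```bash
cat > s.py <<'E'
from h import *
s=monitor.sense();print(s["clock"],s["tool_pos"],s["contact_force"],s["dq"].round(3))
E
python3 s.py
```

```text
4.5 [ 0.47085415 -0.08489797  0.04517853] [-4.32852788  3.72345024  2.04985368] [ 0.001 -0.004  0.002  0.004  0.003  0.003  0.   ]
```

Emit:
apply_moves([
  {"dp": [0, 0.04, 0.1], "roll": 0},
  {"dp": [0, 0.06, 0.2], "roll": 0},
  {"dp": [0, 0.08, 0.2], "roll": 0},
])

```text
clock: 4.88
tool_pos: [0.4769, -0.084, 0.0453]
orientation: [-0.027, 1.573, 0.028]
contact_force: [-5.5, 0.3, 0.1]
gripper_width: -0.0001
```

Emit:
apply_moves([
  {"dp": [0, 0.01, 0.07], "roll": 0},
  {"dp": [0, 0.02, 0.13], "roll": 0},
  {"dp": [0, 0.02, 0.13], "roll": 0},
])

```text
clock: 5.25
tool_pos: [0.481, -0.0837, 0.0454]
orientation: [-0.027, 1.572, 0.027]
contact_force: [-4.5, 0.3, -2.4]
gripper_width: 0.0001
```

Emit:
apply_moves([
  {"dp": [0, 0.01, 0.05], "roll": 0},
  {"dp": [0, 0.01, 0.05], "roll": 0},
])

```text
clock: 5.5
tool_pos: [0.4821, -0.0836, 0.0453]
orientation: [-0.027, 1.573, 0.027]
contact_force: [-6.2, -0.0, -1.2]
gripper_width: 0.0
```

Emit:
apply_moves([
  {"dp": [0, 0.01, 0.05], "roll": 0},
  {"dp": [0, 0.01, 0.05], "roll": 0},
])

```text
clock: 5.75
tool_pos: [0.4829, -0.0836, 0.0453]
orientation: [-0.027, 1.574, 0.026]
contact_force: [-7.7, -1.8, -0.9]
gripper_width: -0.0001
```

Emit:
apply_moves([
  {"dp": [0, 0, 0.05], "roll": 0},
  {"dp": [0, 0, 0.05], "roll": 0},
])

```text
clock: 6.0
tool_pos: [0.4835, -0.0836, 0.0452]
orientation: [-0.027, 1.576, 0.027]
contact_force: [-8.4, -0.2, 1.3]
gripper_width: -0.0001
```

```bash
python3 s.py
```

```text
6.0 [ 0.48346899 -0.08356138  0.04520165] [-8.36312095 -0.2404907   1.27542795] [-0.002  0.     0.001  0.001  0.    -0.     0.001]
```

Emit:
apply_moves([
  {"dp": [0, 0, 0.05], "roll": 0},
  {"dp": [0, 0, 0.1], "roll": 0},
  {"dp": [0, 0, 0.1], "roll": 0},
])

```text
clock: 6.38
tool_pos: [0.4846, -0.0835, 0.045]
orientation: [-0.026, 1.58, 0.027]
contact_force: [-12.5, -0.1, 5.0]
gripper_width: -0.0001
```

Emit:
apply_moves([
  {"dp": [0, 0, 0], "roll": 0},
  {"dp": [0, 0, 0], "roll": 0},
  {"dp": [0, 0, 0], "roll": 0},
  {"dp": [0, 0, 0], "roll": 0},
  {"dp": [0, 0, 0], "roll": 0},
])

```text
clock: 7.0
tool_pos: [0.4846, -0.0835, 0.0451]
orientation: [-0.026, 1.58, 0.027]
contact_force: [-12.3, -0.4, 5.3]
gripper_width: -0.0001
```

```bash
python3 -c "
from h import *
snap('top','top_held')";python3 s.py
```

```text
7.05 [ 0.48459864 -0.0835435   0.04506592] [-11.48670769  -0.80269512   4.98230971] [ 0.001 -0.001 -0.     0.    -0.001  0.001  0.   ]
```

Emit:
apply_moves([
  {"dp": [0, 0, 0], "roll": 0},
  {"dp": [0, 0, 0], "roll": 0},
  {"dp": [0, 0, 0], "roll": 0},
  {"dp": [0, 0, 0], "roll": 0},
])

```text
clock: 7.55
tool_pos: [0.4846, -0.0836, 0.0451]
orientation: [-0.026, 1.58, 0.027]
contact_force: [-12.1, -0.6, 4.9]
gripper_width: 0.0002
```

Emit:
apply_moves([
  {"dp": [0, 0, -0.3], "roll": 0},
  {"dp": [0, -0.06, -0.6], "roll": 0},
  {"dp": [0, -0.1, -0.9], "roll": 0},
  {"dp": [0, -0.1, -1.2], "roll": 0},
  {"dp": [0, -0.1, -1.5], "roll": 0},
])

```text
clock: 8.18
tool_pos: [0.4468, -0.0878, 0.0471]
orientation: [-0.028, 1.564, 0.026]
contact_force: [0.0, -0.3, 0.2]
gripper_width: 0.0001
```

Emit:
apply_moves([
  {"dp": [0, 0, -0.3], "roll": 0},
  {"dp": [0, 0, -0.4], "roll": 0},
  {"dp": [0, 0, -0.4], "roll": 0},
])

```text
clock: 8.55
tool_pos: [0.4327, -0.0876, 0.0461]
orientation: [-0.028, 1.569, 0.027]
contact_force: [-0.2, -1.5, -0.1]
gripper_width: 0.0
```

```bash
python3 - <<'E'
from h import *
im,d=snap("top","top3")
b=cv2.imread("pics/top_held.png");a0=cv2.imread("pics/top0.png")
cc=[cv2.resize(x[145:230,220:365],None,fx=4,fy=4,interpolation=cv2.INTER_CUBIC)[:200*2] for x in (b,im[:,:,::-1])]
o=np.vstack(cc);print(o.shape);cv2.imwrite("pics/c6.png",o[:600] if o.shape[0]<=600 else cv2.resize(o,None,fx=600/o.shape[0],fy=600/o.shape[0]))
E
python3 s.py
```

```text
(680, 580, 3)
8.6 [ 0.4329308  -0.08761715  0.04602953] [-0.35172778 -0.06035985 -0.44718455] [-0.001  0.007 -0.002 -0.007 -0.002  0.001  0.   ]
```

View pics/c6.png

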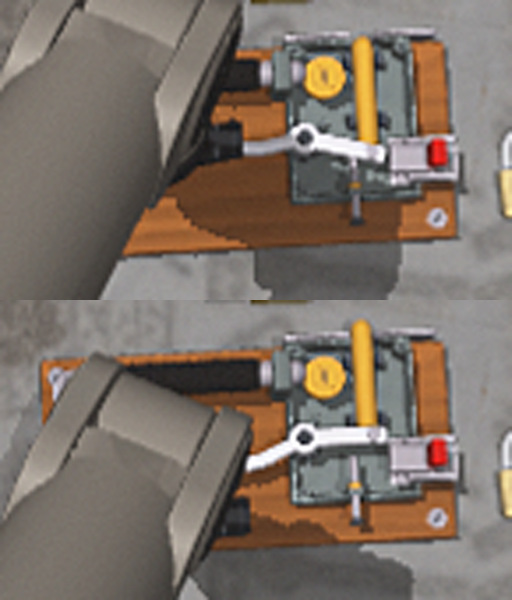

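The upper picture, taken while holding, shows the tail at the stop screw near (355,155). The lower one shows the lever back out. Next I'll go to the deadlock.

Emit:
apply_moves([
  {"dp": [-1.2, 0, 0], "roll": 0},
  {"dp": [-2.5, 0, 0], "roll": 0},
  {"dp": [-3.5, 0, 0], "roll": 0},
  {"dp": [-3.5, 0, 0], "roll": 0},
])

```text
clock: 9.1
tool_pos: [0.4349, -0.088, 0.1532]
orientation: [-0.028, 1.564, 0.027]
contact_force: [0.9, -1.0, 0.4]
gripper_width: -0.0002
```

Emit:
apply_moves([
  {"dp": [0, -1.8, 0.3], "roll": 0},
  {"dp": [0, -3.6, 0.6], "roll": 0},
  {"dp": [0, -5.4, 0.9], "roll": 0},
  {"dp": [0, -7.0, 1.1], "roll": 0},
  {"dp": [0, -8.1, 1.35], "roll": 0},
])

```text
clock: 9.72
tool_pos: [0.4803, -0.3317, 0.1491]
orientation: [-0.026, 1.573, 0.025]
contact_force: [0.3, 1.3, 0.5]
gripper_width: -0.0002
```

Emit:
apply_moves([
  {"dp": [0.8, 0, 0], "roll": 0},
  {"dp": [0.8, 0, 0], "roll": 0},
  {"dp": [0.8, 0, 0], "roll": 0},
])

```text
clock: 10.1
tool_pos: [0.4814, -0.3284, 0.1264]
orientation: [-0.028, 1.571, 0.029]
contact_force: [0.7, 0.1, -0.8]
gripper_width: -0.0002
```

```bash
python3 - <<'E'
from h import *
s=monitor.sense();t=s["tool_pos"];print(t,s["contact_force"])
im,d=snap("scene","scene4");a=im[150:300,270:420,::-1];cv2.imwrite("pics/c7.png",cv2.resize(a,None,fx=4,fy=4,interpolation=cv2.INTER_CUBIC))
print((proj("scene",[t-[0,0,.008],[.4805,-.2905,.08]])-[270,150])*4)
E
```

```text
[ 0.48138028 -0.3283744   0.12638238] [ 0.6844245   0.1177935  -0.76417018]
[[299.85474453 357.81462635]
 [250.92572513 371.74342192]]
```

View pics/c7.png

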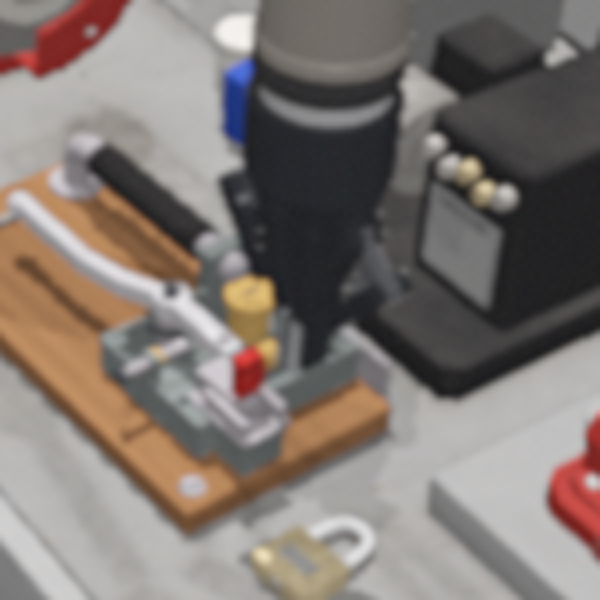

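The red thumb-piece is at crop (247,372), agreeing with the predicted (251,372). The fingertip is near (305,360), behind it and clear. I'll descend and push.

Emit:
apply_moves([
  {"dp": [0.8, 0, 0], "roll": 0},
  {"dp": [1.55, 0, 0], "roll": 0},
  {"dp": [1.55, 0, 0], "roll": 0},
  {"dp": [1.55, 0.2, 0], "roll": 0},
  {"dp": [1.55, 0.4, 0], "roll": 0},
])

```text
clock: 10.78
tool_pos: [0.4818, -0.3171, 0.0817]
orientation: [-0.029, 1.568, 0.027]
contact_force: [-0.1, 0.5, -0.1]
gripper_width: 0.0003
```

Emit:
apply_moves([
  {"dp": [0, 0.12, 0], "roll": 0},
  {"dp": [0, 0.24, 0], "roll": 0},
  {"dp": [0, 0.36, 0], "roll": 0},
  {"dp": [0, 0.48, 0], "roll": 0},
  {"dp": [0, 0.48, 0], "roll": 0},
])

```text
clock: 11.4
tool_pos: [0.4804, -0.303, 0.0804]
orientation: [-0.028, 1.57, 0.027]
contact_force: [0.4, -0.7, -0.2]
gripper_width: -0.0001
```

Emit:
apply_moves([
  {"dp": [0, 0.12, 0], "roll": 0},
  {"dp": [0, 0.24, 0], "roll": 0},
  {"dp": [0, 0.36, 0], "roll": 0},
  {"dp": [0, 0.36, 0], "roll": 0},
])

```text
clock: 11.9
tool_pos: [0.4799, -0.2912, 0.0803]
orientation: [-0.027, 1.571, 0.029]
contact_force: [0.2, -1.4, 1.2]
gripper_width: -0.0001
```

Emit:
apply_moves([
  {"dp": [0, 0.1, 0], "roll": 0},
  {"dp": [0, 0.2, 0], "roll": 0},
  {"dp": [0, 0.2, 0], "roll": 0},
])

```text
clock: 12.28
tool_pos: [0.4797, -0.2865, 0.0804]
orientation: [-0.028, 1.57, 0.026]
contact_force: [-0.8, -3.3, -0.3]
gripper_width: 0.0004
```

Emit:
apply_moves([
  {"dp": [0, 0.07, 0], "roll": 0},
  {"dp": [0, 0.14, 0], "roll": 0},
  {"dp": [0, 0.14, 0], "roll": 0},
])

```text
clock: 12.65
tool_pos: [0.4797, -0.2862, 0.0808]
orientation: [-0.032, 1.569, 0.019]
contact_force: [1.3, -9.6, -3.4]
gripper_width: -0.0001
```

Emit:
apply_moves([
  {"dp": [0, 0.07, 0], "roll": 0},
  {"dp": [0, 0.1, 0], "roll": 0},
  {"dp": [0, 0.1, 0], "roll": 0},
])

```text
clock: 13.02
tool_pos: [0.4796, -0.286, 0.081]
orientation: [-0.034, 1.568, 0.015]
contact_force: [2.1, -14.1, -5.6]
gripper_width: -0.0002
```

Emit:
apply_moves([
  {"dp": [0, -0.5, 0], "roll": 0},
  {"dp": [0, -1.2, 0], "roll": 0},
  {"dp": [-0.5, -1.2, 0], "roll": 0},
  {"dp": [-1.8, -1.2, 0], "roll": 0},
  {"dp": [-2.5, -1.2, 0], "roll": 0},
])

```text
clock: 13.65
tool_pos: [0.482, -0.3133, 0.1579]
orientation: [-0.028, 1.568, 0.03]
contact_force: [0.2, -0.1, -0.0]
gripper_width: -0.0003
```

Emit:
apply_moves([
  {"dp": [0, 1.5, -1.0], "roll": 0},
  {"dp": [0, 3.2, -1.5], "roll": 0},
  {"dp": [0, 5.0, -1.6], "roll": 0},
  {"dp": [0, 6.8, -1.6], "roll": 0},
  {"dp": [0, 7.7, -1.6], "roll": 0},
])

```text
clock: 14.28
tool_pos: [0.424, -0.0801, 0.1559]
orientation: [-0.029, 1.571, 0.036]
contact_force: [0.3, -0.3, -0.2]
gripper_width: -0.0001
```

```bash
python3 - <<'E'
from h import *
im,d=snap("top","top5"); print(monitor.sense()["tool_pos"])
C=cloud("top",d)
def red(b):
    hsv=cv2.cvtColor(b,cv2.COLOR_BGR2HSV)
    m=(cv2.inRange(hsv,(0,140,80),(6,255,255))|cv2.inRange(hsv,(172,140,80),(180,255,255)));m[:, :315]=0;m[:,360:]=0;m[:165]=0;m[210:]=0
    ys,xs=np.where(m);return len(xs),onplane("top",[[xs.mean(),ys.mean()]],.09)
print(red(cv2.imread("pics/top0.png")),red(cv2.imread("pics/top5.png")))
cv2.imwrite("pics/c8.png",cv2.resize(im[145:230,220:365,::-1],None,fx=5,fy=5,interpolation=cv2.INTER_CUBIC))
E
```

```text
[ 0.42398953 -0.07684602  0.15560777]
(36, array([[ 0.48108249, -0.28414491,  0.09      ]])) (36, array([[ 0.48037456, -0.26669293,  0.09      ]]))
```

View pics/c8.png

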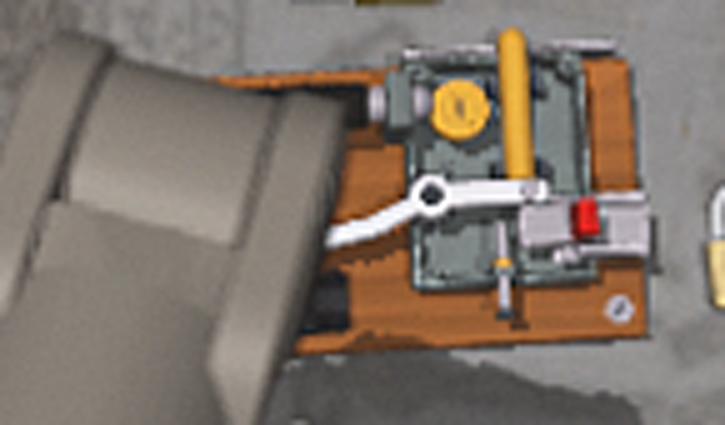

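The thumb-piece, now at crop (586,218), moved 17.5 mm and the slide stands behind the tail. The travel was 17–20 mm to go and it came up hard. Now the check press.

Emit:
apply_moves([
  {"dp": [1.0, -0.33, 0.2], "roll": 0},
  {"dp": [2.2, -0.33, 0.2], "roll": 0},
  {"dp": [3.4, -0.33, 0.2], "roll": 0},
  {"dp": [3.66, -0.33, 0.2], "roll": 0},
  {"dp": [3.66, -0.33, 0.4], "roll": 0},
])

```text
clock: 14.95
tool_pos: [0.4371, -0.0946, 0.046]
orientation: [-0.027, 1.571, 0.028]
contact_force: [-0.2, 0.2, 1.0]
gripper_width: 0.0001
```

Emit:
apply_moves([
  {"dp": [0, 0, 0.1], "roll": 0},
  {"dp": [0, 0, 0.2], "roll": 0},
  {"dp": [0, 0, 0.3], "roll": 0},
  {"dp": [0, 0, 0.4], "roll": 0},
  {"dp": [0, 0, 0.4], "roll": 0},
])

```text
clock: 15.58
tool_pos: [0.4494, -0.0945, 0.0456]
orientation: [-0.028, 1.57, 0.028]
contact_force: [-0.4, 0.4, 0.2]
gripper_width: -0.0003
```

Emit:
apply_moves([
  {"dp": [0, 0.2, 0], "roll": 0},
  {"dp": [0, 0.22, 0.1], "roll": 0},
  {"dp": [0, 0.22, 0.2], "roll": 0},
  {"dp": [0, 0.22, 0.3], "roll": 0},
  {"dp": [0, 0.22, 0.3], "roll": 0},
])

```text
clock: 16.2
tool_pos: [0.457, -0.0877, 0.0453]
orientation: [-0.027, 1.573, 0.028]
contact_force: [-2.2, 0.2, 2.2]
gripper_width: -0.0
```

Emit:
apply_moves([
  {"dp": [0, 0.02, 0.08], "roll": 0},
  {"dp": [0, 0.03, 0.15], "roll": 0},
  {"dp": [0, 0.03, 0.15], "roll": 0},
])

```text
clock: 16.58
tool_pos: [0.4615, -0.0865, 0.0452]
orientation: [-0.027, 1.573, 0.028]
contact_force: [-4.2, 0.3, 1.7]
gripper_width: 0.0
```

Emit:
apply_moves([
  {"dp": [0, 0, 0.08], "roll": 0},
  {"dp": [0, 0, 0.1], "roll": 0},
  {"dp": [0, 0, 0.1], "roll": 0},
])

```text
clock: 16.95
tool_pos: [0.4621, -0.0864, 0.045]
orientation: [-0.026, 1.577, 0.028]
contact_force: [-8.9, 0.2, 5.5]
gripper_width: -0.0001
```

Emit:
apply_moves([
  {"dp": [0, 0, 0.07], "roll": 0},
  {"dp": [0, 0, 0.1], "roll": 0},
  {"dp": [0, 0, 0.1], "roll": 0},
])

```text
clock: 17.32
tool_pos: [0.4625, -0.0863, 0.0447]
orientation: [-0.025, 1.582, 0.029]
contact_force: [-13.3, 0.5, 11.0]
gripper_width: 0.0001
```

Blocked after about 5 mm, with force rising to 13 N. I'll hold briefly, release and retreat.

Emit:
apply_moves([
  {"dp": [0, 0, 0], "roll": 0},
  {"dp": [0, 0, 0], "roll": 0},
  {"dp": [0, 0, -0.4], "roll": 0},
  {"dp": [0, 0, -0.8], "roll": 0},
  {"dp": [0, 0, -1.1], "roll": 0},
])

```text
clock: 17.95
tool_pos: [0.4362, -0.0875, 0.046]
orientation: [-0.028, 1.568, 0.027]
contact_force: [-0.3, 0.6, 0.7]
gripper_width: 0.0001
```

Emit:
apply_moves([
  {"dp": [-1.0, 0, -0.3], "roll": 0},
  {"dp": [-2.5, 0, -0.3], "roll": 0},
  {"dp": [-4.0, 0, -0.3], "roll": 0},
  {"dp": [-4.0, 1.5, -1.0], "roll": 0},
  {"dp": [-4.0, 3.0, -1.5], "roll": 0},
])

```text
clock: 18.58
tool_pos: [0.3878, 0.0019, 0.1666]
orientation: [-0.025, 1.566, 0.027]
contact_force: [0.4, 0.9, -0.9]
gripper_width: -0.0001
```

Emit:
apply_moves([
  {"dp": [0, 1.5, -0.3], "roll": 0},
  {"dp": [0, 3.0, -0.6], "roll": 0},
  {"dp": [0, 3.5, -0.7], "roll": 0},
  {"dp": [0, 3.5, -0.7], "roll": 0},
])

```text
clock: 19.08
tool_pos: [0.3627, 0.1064, 0.1658]
orientation: [-0.029, 1.569, 0.031]
contact_force: [0.5, -0.6, 0.1]
gripper_width: 0.0001
```

```bash
python3 - <<'E'
from h import *
im,d=snap("top","top6"); s=monitor.sense();print(s["clock"],s["tool_pos"],s["contact_force"])
cv2.imwrite("pics/c9.png",cv2.resize(im[145:245,110:400,::-1],None,fx=2.75,fy=2.75,interpolation=cv2.INTER_CUBIC))
a0=cv2.imread("pics/top0.png");D=np.abs(a0.astype(int)-im[:,:,::-1]).max(2)[150:220,225:375]>60
ys,xs=np.where(D);print(len(xs),np.c_[xs+225,ys+150][::8].tolist())
E
```

```text
19.125 [0.36296078 0.10511056 0.16575979] [-0.04923799  0.33778889 -0.37983822]
156 [[336, 184], [337, 185], [326, 186], [338, 186], [325, 187], [336, 187], [344, 187], [329, 188], [341, 188], [325, 189], [336, 189], [345, 189], [334, 190], [343, 190], [329, 191], [340, 191], [325, 192], [336, 192], [345, 192], [346, 193]]
```

View pics/c9.png

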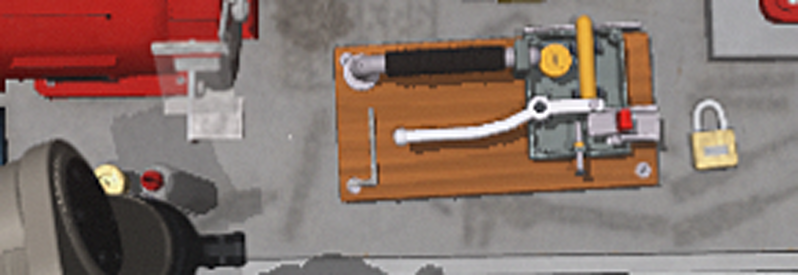

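The lever is fully out and the slide is on; only the deadlock area (325–346, 184–193) differs from the start picture. The gripper is clear of everything, with no force on it.

```bash
python3 -c "
from h import *
print(robot.close_job())"
```

```text
the job is handed in; nothing more can be done
None
```

The latch check is done and handed in at about 19 s of the 61 s allowed; it reports no verdict.

- **First press:** I pressed the lever in until it came up firm against the stop screw, about 28 mm at the finger and about 12 N. I held it there for a little over a second, then let it spring right out.
- **Deadlock:** I pushed the red slide until it came up hard at 14 N. By the camera it moved 17.5 mm, which fits the 17 to 20 mm it had left to go.
- **Second press:** The lever was blocked after about 5 mm, with the force rising to 13 N. I then let it out again.

In the last top picture the lever is out and the deadlock is on. In and around the board, only the deadlock area differs from the start picture. The wrist force read about zero with the gripper clear of everything.

One move call was refused for a missing roll value and did nothing; I repeated it correctly. No check failed or disagreed. I confirmed the stop and the blocking by force and by the tool's position, and did not measure the lever angle directly.

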